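# Hold the inspection mirror so the bench camera sees the mark on the octave key

### The arm

A 6-joint arm with a two-finger parallel gripper is mounted at the origin on the work surface. World frame = base frame: x ahead of the robot, y to its left, z up, the work surface at z = 0. Lengths are in mm, angles in rad, forces in N, time in s.
With the tool pointing down it reaches from about 275 to 1000 mm from the base axis. Payload 8.4 kg.
Tool frame: the origin (TCP) lies midway between the tips of the shut fingers; the grasp point (between the pads) lies 19 mm behind it; z points along the fingers, y is the line along which they close (so a half turn about z gives the same grasp; the last joint's range is limited). The gripper opens to 85 mm and grips with 20 to 120 N. Pads are 22 mm wide; open, the fingers measure 114 mm over their backs; the gripper's body (76 mm by 85 mm) begins 54 mm behind the grasp point. The pads swing forward as they close: fully open they stand 13 mm farther back than shut.
Start: joints at [-1.227, 0.353, 1.633, -0, 1.155, -0.002], TCP at [211.842, -588.006, 200.881] pointing down, gripper open.
Joint ranges: [-2.63, 2.63], [-0.92, 2.1], [0.06, 2.66], [-1.3, 4.44], [0, 2.69], [-3.02, 3.02]. Speed limits (rad/s): [2.22, 2.22, 2.79, 3.14, 3.14, 3.14].

### API

Orientations are given as [roll, pitch, yaw] about the fixed x, y, z axes, in that order (R = Rz(yaw) Ry(pitch) Rx(roll)).
In Python, from rig import telemetry, optics, r gives the robot as it stands.
- The arm moves only by the tool play_rows, never from a script. Its arguments are lists of equal length, an entry for each row: "dp": the shift along the tool's x, y, z in units of 40 mm (1.0 is 40 mm), a list of three; "rot": the turn, a rotation vector about the tool's x, y, z in units of 6 degrees (1.0 is 6 degrees), a list of three. In form: {"dp": [[tx, ty, tz], ...], "rot": [[ax, ay, az], ...]}. A call has 1 to 5 rows; each row is the pose to reach, as a shift and turn from the pose commanded when the call began, along the tool's axes at that moment; what a row does not reach only later rows make up. A row lasts 1/12 s, in which the tool goes at most 41.7 mm and 7.16 degrees, less where a joint would pass 70% of its speed; a pose out of reach is approached as far as the arm can. A call with a gripper value outside its range is refused whole. "fingers" is the opening, from 0 (shut) to 1 (fully open), set as the call begins (left out, the last holds). The fingers move at their own pace and stop on an object; "grip_force" is the grip in N (left out, the last holds). Time passes only in rows, so rows that repeat a pose let the fingers close. It gives the time, the measured TCP pose, the force, the opening and the grip force at its end, in the units of the state.
- telemetry.sense(): the state, without advancing time (a new reading comes with each control period).
- optics.grab_frame(name): name is "side" or "top" or "wrist"; returns a dict with "color" (400x640x3 uint8, red, green, blue), "mtx" (3x3 intrinsics, pixels), "D" ([k1, k2, p1, p2, k3] as OpenCV has them; the pictures are not rectified), "R" (3x3) and "t" (3): a world point X has camera coordinates R X + t; the wrist camera has in their place "mount" (4x4, takes a point from camera to tool coordinates, whose origin is the TCP and whose axes are the flange's). Camera axes: x right, y down, z forward; pixel columns grow to the right and rows downward; lengths in mm; the calibration is good to about 2 mm. A picture is of the moment at which its call begins: read the wrist's pose just before it. There is no depth.
- r.sign_off(): hands the job in; it is judged then, once.
The state is a dict: "clock": time; "qpos": joint angles; "qvel": joint speeds; "joint_efforts": joint torques, N m; "eef_pos": TCP position; "tcp_rot": TCP orientation; "contact_force": force on the tool from outside, world axes, zero at the start; "wrist_torque": the same for the moment, N m; "opening": opening from 0.0 (shut) to 1.0 (fully open); "grasp_force": force on a finger pad.
Only numpy, scipy, OpenCV 4.12 (cv2) and the standard library are available. Lean on these libraries where they do the work, as an engineer would, in place of code of your own. Each camera call takes 0.05 s, during which the arm holds its last target. There are 200 camera calls.

### The job

The octave key clamped in the vise has a cross mark that the bench camera can only see by way of the round swivel mirror, which springs back when let go. With shut fingers, gently push the walnut peg on the mirror's tail sideways (no more than about 15 N on the mirror at any time, so no clamping) until the cross appears in the middle of the mirror to the camera, and finish while still holding the mirror there with the fingers. Do not touch the camera or the vise, and leave the loose things on the bench where they are.

Things in the scene. Friction and masses are not known exactly. Their poses are not given: they have to be found in the camera images.
- stand: Fixed dark steel mirror stand, round foot 90 mm across, slim post 88 mm high. Origin on the bench under the post's axis, which is the upright swivel axis of the mirror (z up). Its x axis is the direction that the mirror's face looks when the mirror is at rest (joint value 0).
- mirror (a joint): Swivel angle of the mirror about the upright axis of the stand, rad, 0 at rest, growing anticlockwise seen from above, stop at 1.25. A spring drives it back to 0: about 1.2 N at the peg at rest, rising about 3 N per rad, so it must be held. The needed angle differs each time, between 0.3 and 1.0.
- mirror_face (a point): Centre of the round mirror's face, 135 mm above the bench, 5 mm in front of the swivel axis. Mirror 66 mm across with a steel bezel, standing upright, top edge 168 mm above the bench. The point's x axis is the mirror's normal and points out of the reflecting face, z is up.
- peg (a point): Middle of the upright walnut peg at the end of the mirror's tail rod: a round peg 16 mm across, from 95 to 185 mm above the bench (point at 140 mm), 100 mm behind the swivel axis (opposite to the way the mirror faces). The tail rod, 8 mm thick, is 100 mm above the bench. Pushing the peg anticlockwise about the stand's axis (seen from above) turns the mirror from rest. Around the peg nothing stands higher than 45 mm except the mirror and its post.
- sight: Fixed curved steel rail of about 235 mm radius round the mirror's axis, carrying the bench camera and the vise. Origin on the bench on the mirror's swivel axis, z up; x points from there midway between camera lens and mark, which lie 0.56 rad to either side of it. Camera to +y, vise to -y; up to 155 mm high.
- lens (a point): Front of the lens of the black box-shaped bench camera on its post, 130 mm above the bench, 189 mm from the mirror's axis, looking at the mirror.
- mark (a point): Black cross on a 20 mm white paper disc on the round cup of the nickel octave key held upright in the padded vise jaws, 130 mm above the bench, 191 mm from the mirror's axis, facing the mirror. The camera sees it in the middle of the mirror when the mirror's normal points midway between lens and mark, as seen from the swivel axis.
- key_guard: Loose brass key guard, a wire cage 75 x 42 x 33 mm. Origin under its centre. Leave alone.
- spring_hook: Loose spring hook tool, 160 mm long, 14 mm thick square walnut handle and steel hook. Origin under its middle, x towards the hook. Leave alone.
- mouthpiece: Loose black ebonite mouthpiece lying down, 85 mm long, 27 mm thick. Origin under its middle. Leave alone.
- pad_tin: Loose round metal pad tin, 50 mm across, 28 mm high. Origin under its centre. Leave alone.
- ligature: Loose brass ligature, a standing ring 32 mm across, 24 mm high. Origin under its centre. Leave alone.
- screwdriver: Loose screwdriver, 150 mm long, walnut handle. Leave alone.
There are look-alikes about, which are no part of the job. Leave any green, orange or turquoise look-alike of the stand alone.

How it is judged (in metres and radians):
At the end, for the whole second after the job is handed in: The mirror's normal is within 0.08 rad (4.5 degrees) of the direction midway between lens and mark, the mirror is still (under 0.1 rad/s), and the fingers are holding it there against its spring (more than 0.5 N) (angle between the x axis of mirror_face and the x axis of sight, either way round below 0.08 rad and contact force between the fingers and mirror above 0.5 N and velocity of joint mirror between -0.1 and 0.1 rad/s); the arm keeps its last pose, push and grip.
It fails at once if the mirror is pushed or squeezed with more than 15 N (contact force between mirror and anything else above 15 N).
It fails at once if the robot touches the camera, vise or rail (contact force between any of the arm, the fingers and sight above 1 N).
It fails at once if a loose thing on the bench is disturbed (moved more than 20 mm) (distance of any of key_guard, spring_hook, mouthpiece, pad_tin, ligature, screwdriver from where it was at the start of the episode above 0.02 m).
It also fails if it takes over 48 s, if anything falls off the work surface, if the arm or the gripper's body presses on something with over 40 N, if the wrist force passes 120 N, or if a joint passes its speed limit or range.

## Working session

There is one attempt and no reset: what is moved stays moved. The work goes in short steps, Python scripts to look and compute and a tool call to move; the robot and the scene stay as the last step left them, time stands still between calls to the robot, and variables do not carry over. Pictures are saved under pics/ and viewed, at most 10 in all, crops included, and the job is handed in when it is done.

Besides the shell and the picture viewer there is one more tool, called as name(argument=value, ...) on one line, values as JSON. play_rows: Moves the arm, as the interface text tells. Its arguments: {"type":"object","properties":{"dp":{"type":"array"},"rot":{"type":"array"},"fingers":{"type":"number"},"grip_force":{"type":"number"}},"required":["dp","rot"]}

```bash
mkdir -p pics; cat > h.py <<'E'
import numpy as np, cv2
from rig import telemetry, optics, r
def grab(n,fn=None):
    f=optics.grab_frame(n)
    if fn: cv2.imwrite('pics/'+fn,cv2.cvtColor(f['color'],cv2.COLOR_RGB2BGR))
    return f
def ray(f,uv):
    p=cv2.undistortPoints(np.array([[uv]],float),f['mtx'],np.array(f['D']))[0,0]
    R=np.array(f['R']);t=np.array(f['t']).ravel()
    return -R.T@t, R.T@np.array([p[0],p[1],1])
def onz(f,uv,z):
    o,d=ray(f,uv); return o+d*(z-o[2])/d[2]
def proj(f,X):
    R=np.array(f['R']);t=np.array(f['t']).ravel()
    return cv2.projectPoints(np.array(X,float).reshape(-1,1,3),cv2.Rodrigues(R)[0],t,f['mtx'],np.array(f['D']))[0].reshape(-1,2)
E
python3 - <<'E'
from h import *
import pickle
a=grab('top','top1.png');b=grab('side','side1.png')
pickle.dump((a,b),open('f.pkl','wb'))
for f in(a,b):print(-np.array(f['R']).T@np.array(f['t']).ravel(),np.array(f['R']))
print(telemetry.sense())
E
```

```text
[ 327.25116167  -51.21135162 1483.76661532] [[-0.00796072 -0.99966647 -0.02456765]
 [-0.98775207  0.01168967 -0.15559308]
 [ 0.15582837  0.02302811 -0.98751568]]
[499.16635393 603.53721048 696.38869706] [[-0.99923543 -0.03847666 -0.00693543]
 [-0.02019468  0.65984546 -0.75112992]
 [ 0.03347728 -0.75041557 -0.66011798]]
{'clock': 0.1, 'qpos': array([-1.22738756e+00,  3.53589610e-01,  1.63403399e+00, -2.12792332e-05,
        1.15520287e+00, -2.39877924e-03]), 'qvel': array([ 0.00045578, -0.00234852, -0.00274375,  0.00035757, -0.00076979,
       -0.00092758]), 'joint_efforts': array([-3.41533053e-06, -6.06351185e+01, -3.42816746e+01, -1.99073379e-04,
        3.80551064e-03,  4.02590047e-06]), 'eef_pos': array([ 211.68977259, -587.5785555 ,  200.24110899]), 'tcp_rot': array([-3.14035879e+00,  1.64975481e-05,  3.45816157e-01]), 'contact_force': array([-0.01136803,  0.36282944, -0.83256135]), 'wrist_torque': array([ 0.01721314,  0.05217836, -0.03046741]), 'grasp_force': 0.0, 'opening': 0.9969567028417471}
```

View pics/top1.png

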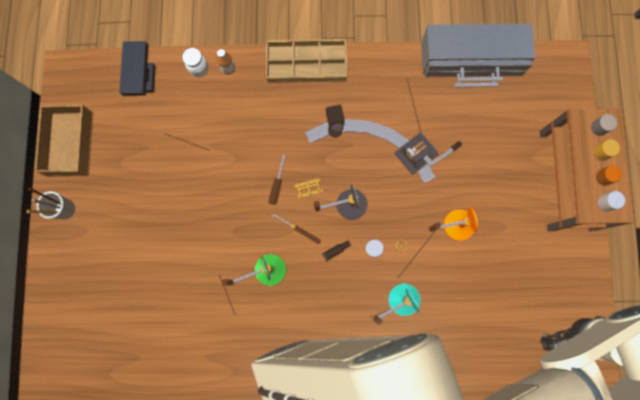

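View pics/side1.png

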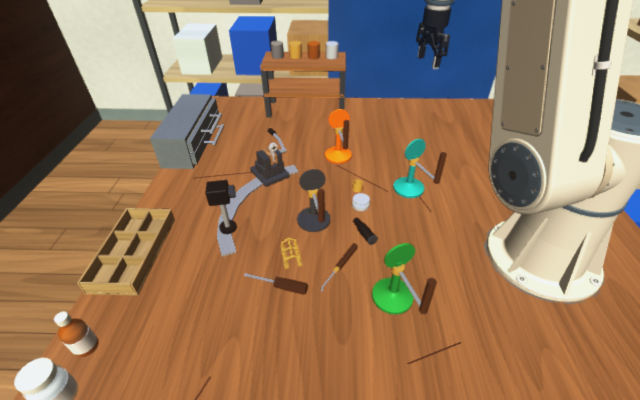

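The top view shows four stands: dark at (351,204), green at (269,269), turquoise at (404,299) and orange at (460,224). The dark one is meant: it is steel-coloured and centred on the curved rail, with the bench camera at (335,118) and the vise at (417,152). Its peg is near (318,206). I'll confirm this in one enlarged crop and measure there.

```bash
python3 - <<'E'
from h import *
import pickle
a,b=pickle.load(open('f.pkl','rb'))
A=cv2.cvtColor(a['color'],3+1);B=cv2.cvtColor(b['color'],4)
ca=cv2.resize(A[90:230,290:450],None,fx=5,fy=4.0*1.0,interpolation=2)[:, :]
ca=cv2.resize(A[95:225,295:445],(450,390),interpolation=2)
cb=cv2.resize(B[120:260,200:340],(350,350),interpolation=2)
o=np.zeros((390,800,3),np.uint8);o[:,:450]=ca;o[:350,450:]=cb
cv2.imwrite('pics/crop.png',o)
E
```

```text
(no output)
```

View pics/crop.png

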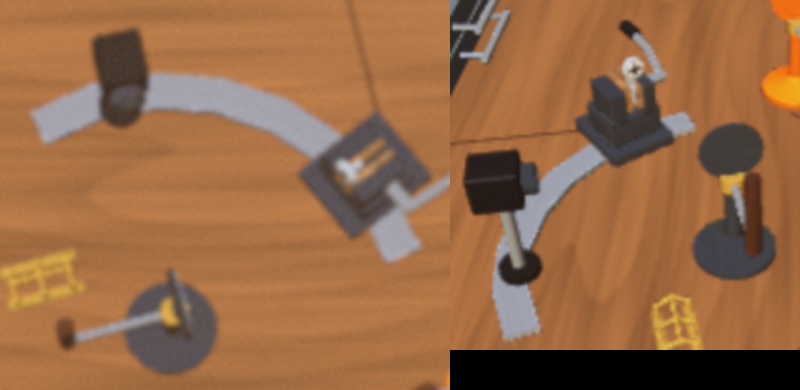

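Crop: the dark stand's foot is at top px (352,204) and its peg top at (317,204). The lens is at side px (233,191) and the white disc with the cross at side px (273,147), top px (411,151). This stand is the one on the rail's centre, so it fits the description. Next I compute positions.

```bash
python3 - <<'E'
from h import *
import pickle
a,b=pickle.load(open('f.pkl','rb'))
def tri(p,q):
    o1,d1=ray(a,p);o2,d2=ray(b,q)
    s=np.linalg.lstsq(np.c_[d1,-d2],o2-o1,rcond=None)[0]
    P,Q=o1+d1*s[0],o2+d2*s[1];return (P+Q)/2,np.linalg.norm(P-Q)
def sp(c):return (200+(c[0]-450)/2.5,120+c[1]/2.5)
def tp(c):return (295+c[0]/3,95+c[1]/3)
foot=onz(a,tp((171,328)),5);foot2=onz(b,sp((734,248)),5)
print('foot',foot,foot2)
ax=(foot+foot2)/2
# foot by mask
hsv=cv2.cvtColor(a['color'],cv2.COLOR_RGB2HSV)
peg=onz(a,tp((66,325)),185);pegb=onz(b,sp((753,178)),185);print('pegtop',peg,pegb)
for n,z,pt,ps in(('lens',130,(124,92),(533,178)),('mark',130,(347,168),(632,68))):
    for f,u in((a,tp(pt)),(b,sp(ps))):
        X=onz(f,u,z);d=X-ax;print(n,X,np.hypot(*d[:2]),np.arctan2(d[1],d[0]))
    print(tri(tp(pt),sp(ps)))
# camera post foot
for f,u in((a,tp((121,107))),(b,sp((520,266)))):
    X=onz(f,u,8);d=X-ax;print('post',X,np.hypot(*d[:2]),np.arctan2(d[1],d[0]))
for n,c in(('railL',(40,125)),('railR',(404,245))):
    X=onz(a,tp(c),5);d=X-ax;print(n,X,np.hypot(*d[:2]),np.arctan2(d[1],d[0]))
for P in(peg,pegb):
    d=ax-P;print('rest',np.hypot(*d[:2]),np.arctan2(d[1],d[0]))
E
```

```text
foot [ 551.11905713 -110.90926045    5.        ] [ 553.54772901 -106.28583232    5.        ]
pegtop [527.47851922 -14.87635006 185.        ] [527.74335354  -8.76515567 185.        ]
lens [748.50573075 -67.34227958 130.        ] 200.46342087528348 0.20728060007926555
lens [742.05842523 -68.19739706 130.        ] 193.9787614530103 0.20980685407694075
(array([744.90741929, -67.61354328, 131.15812789]), np.float64(6.211692149388883))
mark [ 675.13184339 -265.89339306  130.        ] 199.5531076792116 -0.9079445134133602
mark [ 673.45282709 -261.94578768  130.        ] 195.4113620215524 -0.9022858642720301
(array([ 675.05892236, -266.3193861 ,  127.30116221]), np.float64(1.485640775566664))
post [771.18295991 -65.63724092   8.        ] 223.02627816314111 0.19383594549827396
post [776.37398715 -69.22656971   8.        ] 227.47365033929032 0.17395528547420536
railL [754.91895722  14.34918154   5.        ] 236.97427858330187 0.5454687471900654
railR [ 629.81788488 -338.12176534    5.        ] 242.25031178834524 -1.245221981696225
rest 96.96095809098752 -1.3115636035178317
rest 102.81622576337764 -1.3292905549130558
```

play_rows(dp=[[0,0,-0.8],[0,0,-1.5],[0.7,-0.56,-1.5],[1.4,-1.13,-1.5],[2.1,-1.69,-1.5]], rot=[[0,0,0],[0,0,0],[0,0,0],[0,0,0],[0,0,0]], fingers=0, grip_force=40)

```text
clock: 0.52
eef_pos: [268.1, -495.0, 260.9]
tcp_rot: [3.142, -0.0, 0.344]
contact_force: [0.2, 0.7, -0.6]
opening: 0.298
grasp_force: 0.0
```

play_rows(dp=[[0.75,-0.6,0],[1.5,-1.21,0],[2.26,-1.82,0],[3.0,-2.42,0],[3.76,-3.03,0]], rot=[[0,0,0],[0,0,0],[0,0,0],[0,0,0],[0,0,0]])

```text
clock: 0.93
eef_pos: [368.7, -329.2, 260.7]
tcp_rot: [-3.141, 0.0, 0.345]
contact_force: [0.8, -0.5, -0.1]
opening: 0.002
grasp_force: 0.0
```

play_rows(dp=[[0.75,-0.6,0],[1.5,-1.21,0],[2.26,-1.82,0],[3.0,-2.42,0],[3.76,-3.03,0]], rot=[[0,0,0],[0,0,0],[0,0,0],[0,0,0],[0,0,0]])

```text
clock: 1.35
eef_pos: [469.2, -164.1, 260.8]
tcp_rot: [3.142, 0.0, 0.346]
contact_force: [0.5, -0.2, 0.1]
opening: -0.001
grasp_force: 0.0
```

play_rows(dp=[[0.75,-0.6,0],[1.5,-1.21,0],[2.26,-1.82,0],[3.0,-2.42,0],[3.76,-3.03,0]], rot=[[0,0,0],[0,0,0],[0,0,0],[0,0,0],[0,0,0]])

```text
clock: 1.77
eef_pos: [569.6, 1.0, 260.6]
tcp_rot: [-3.142, 0.001, 0.346]
contact_force: [1.7, -0.4, 0.3]
opening: -0.001
grasp_force: 0.0
```

```bash
python3 - <<'E'
from h import *
import pickle
s=telemetry.sense();w=grab('wrist');w['s']=s
b=grab('side')
pickle.dump((w,b),open('w.pkl','wb'))
o=np.zeros((400,800,3),np.uint8)
o[:,:460]=cv2.cvtColor(w['color'],4)[:,90:550];o[:320,460:]=cv2.resize(cv2.cvtColor(b['color'],4)[120:280,190:360],(340,320),interpolation=2)
cv2.imwrite('pics/w1.png',o);print(s['eef_pos'],s['tcp_rot'],w['mount'])
E
```

```text
[569.57273263   0.96648856 260.6217203 ] [-3.14151918e+00  5.14972292e-04  3.46028017e-01] [[-6.70607207e-04 -9.51371206e-01 -3.08046065e-01  7.90904484e+01]
 [ 9.99999763e-01 -6.85663041e-04 -5.93644113e-05 -5.56792111e-01]
 [-1.54738210e-04 -3.08046032e-01  9.51371441e-01 -1.73247194e+02]
 [ 0.00000000e+00  0.00000000e+00  0.00000000e+00  1.00000000e+00]]
```

View pics/w1.png

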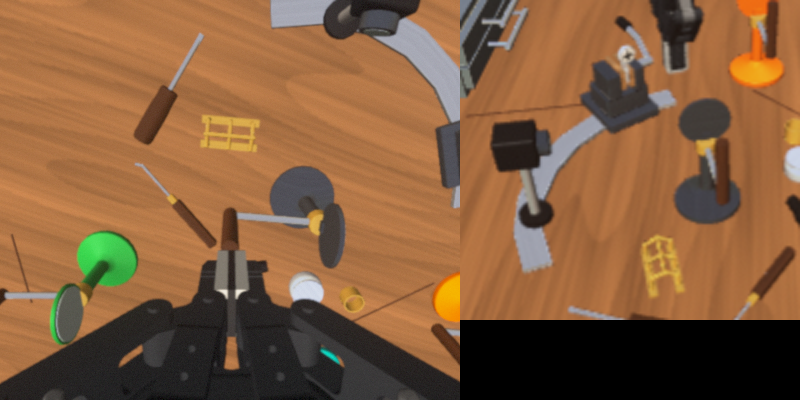

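Wrist view: peg from its lower end at px (320,212) to its top near (319,247), just behind the fingertips. The dark foot's centre is at (392,196). The arm is clear of everything.

```bash
python3 - <<'E'
from h import *
import pickle
from scipy.spatial.transform import Rotation as Ro
w,b=pickle.load(open('w.pkl','rb'))
T=np.eye(4);T[:3,:3]=Ro.from_euler('xyz',w['s']['tcp_rot']).as_matrix();T[:3,3]=w['s']['eef_pos']
C=T@np.array(w['mount']);w['R']=C[:3,:3].T;w['t']=-w['R']@C[:3,3]
print('foot',onz(w,(392,196),5),'pegbot',onz(w,(320,213),97),'pegtop far edge',onz(w,(319,250),185))
ax=onz(w,(392,196),5)
# mark, lens projections
for n,c in(('cupost',(90+344,22)),):print(n,onz(w,c,5))
P=[[527,-12,95],[527,-12,185],[571,0,185]]
print(proj(w,P))
E
```

```text
foot [ 556.96496695 -108.1165364     5.        ] pegbot [530.27211365 -11.21154077  97.        ] pegtop far edge [528.02453301 -11.41728052 185.        ]
cupost [775.59908246 -68.8999367    5.        ]
[[319.68338483 215.20816986]
 [319.23804062 251.22665211]
 [323.57015321 200.59782988]]
```

play_rows(dp=[[0,0,0.85],[0,0,1.7],[0,0,2.55],[0,0,3.25],[0,0,3.25]], rot=[[0,0,0],[0,0,0],[0,0,0],[0,0,0],[0,0,0]])

```text
clock: 2.28
eef_pos: [564.7, -1.3, 125.4]
tcp_rot: [-3.138, 0.009, 0.346]
contact_force: [-0.6, -1.3, -0.5]
opening: 0.001
grasp_force: 0.0
```

play_rows(dp=[[-0.1,0,0],[-0.2,0,0],[-0.3,0,0],[-0.4,0,0],[-0.4,0,0]], rot=[[0,0,0],[0,0,0],[0,0,0],[0,0,0],[0,0,0]])

```text
clock: 2.7
eef_pos: [554.0, -6.7, 132.4]
tcp_rot: [3.141, -0.002, 0.346]
contact_force: [0.1, 0.1, -0.5]
opening: 0.001
grasp_force: 0.0
```

play_rows(dp=[[-0.04,0,0],[-0.08,0,0],[-0.12,0,0],[-0.16,0,0],[-0.2,0,0]], rot=[[0,0,0],[0,0,0],[0,0,0],[0,0,0],[0,0,0]])

```text
clock: 3.12
eef_pos: [546.9, -8.9, 131.0]
tcp_rot: [-3.141, -0.001, 0.346]
contact_force: [1.1, 1.4, 0.2]
opening: 0.002
grasp_force: 0.8
```

play_rows(dp=[[-0.065,-0.017,0],[-0.13,-0.033,0],[-0.195,-0.046,0],[-0.26,-0.058,0],[-0.26,-0.058,0]], rot=[[0,0,-0.25],[0,0,-0.5],[0,0,-0.75],[0,0,-1],[0,0,-1]])

```text
clock: 3.53
eef_pos: [536.0, -10.4, 131.0]
tcp_rot: [3.142, -0.0, 0.452]
contact_force: [0.9, 0.7, 1.4]
opening: 0.004
grasp_force: 0.8
```

```bash
python3 - <<'E'
from h import *
s=telemetry.sense();print(s['eef_pos'],s['tcp_rot'],s['contact_force'],s['grasp_force'])
w=grab('wrist');a=grab('top');b=grab('side')
o=np.zeros((400,800,3),np.uint8)
o[:,:460]=cv2.cvtColor(w['color'],4)[:,90:550];o[:320,460:]=cv2.resize(cv2.cvtColor(b['color'],4)[130:250,230:358],(340,320),interpolation=2)
cv2.imwrite('pics/w2.png',o)
E
```

```text
[536.00816159 -10.35776369 130.96887481] [ 3.14154895e+00 -3.99862733e-04  4.51657281e-01] [0.88227906 0.66870344 1.41981185] 0.7554477453231812
```

View pics/w2.png

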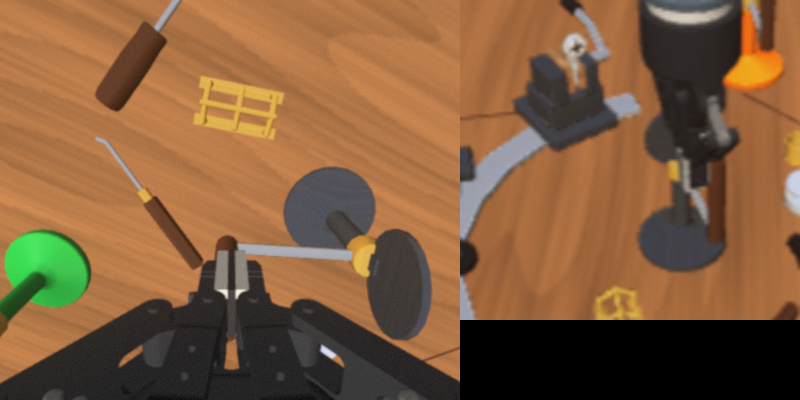

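The wrist view shows the shut fingertips against the peg at px (317,245), with the tail rod running to the post. The mirror has started to turn, so I continue the arc.

play_rows(dp=[[-0.1,-0.026,0],[-0.21,-0.05,0],[-0.31,-0.067,0],[-0.42,-0.08,0],[-0.528,-0.089,0]], rot=[[0,0,-0.4],[0,0,-0.8],[0,0,-1.2],[0,0,-1.6],[0,0,-2]])

```text
clock: 4.1
eef_pos: [515.9, -16.4, 131.0]
tcp_rot: [3.141, -0.001, 0.661]
contact_force: [2.9, 0.7, 0.8]
opening: 0.0
grasp_force: 1.1
```

play_rows(dp=[[-0.1,-0.026,0],[-0.21,-0.05,0],[-0.31,-0.067,0],[-0.42,-0.08,0],[-0.528,-0.089,0]], rot=[[0,0,-0.4],[0,0,-0.8],[0,0,-1.2],[0,0,-1.6],[0,0,-2]])

```text
clock: 4.52
eef_pos: [497.4, -26.6, 131.0]
tcp_rot: [3.14, -0.001, 0.871]
contact_force: [3.1, 0.4, -1.2]
opening: -0.0
grasp_force: 1.4
```

play_rows(dp=[[-0.1,-0.026,0],[-0.21,-0.05,0],[-0.31,-0.067,0],[-0.42,-0.08,0],[-0.528,-0.089,0]], rot=[[0,0,-0.4],[0,0,-0.8],[0,0,-1.2],[0,0,-1.6],[0,0,-2]])

```text
clock: 4.93
eef_pos: [481.2, -40.4, 131.1]
tcp_rot: [3.14, -0.001, 1.08]
contact_force: [3.6, 1.5, -0.9]
opening: -0.001
grasp_force: 1.7
```

play_rows(dp=[[-0.065,-0.017,0],[-0.13,-0.033,0],[-0.195,-0.046,0],[-0.26,-0.058,0],[-0.26,-0.058,0]], rot=[[0,0,-0.25],[0,0,-0.5],[0,0,-0.75],[0,0,-1],[0,0,-1]])

```text
clock: 5.35
eef_pos: [474.0, -48.5, 131.0]
tcp_rot: [3.14, -0.001, 1.184]
contact_force: [3.9, 2.8, -1.9]
opening: 0.0
grasp_force: 1.7
```

```bash
python3 - <<'E'
from h import *
import pickle
s=telemetry.sense();print(s['eef_pos'],s['tcp_rot'],s['contact_force'],s['grasp_force'])
w=grab('wrist');b=grab('side');w['s']=s
pickle.dump((w,b),open('w3.pkl','wb'))
o=np.zeros((400,800,3),np.uint8)
o[:,:460]=cv2.cvtColor(w['color'],4)[:,90:550];o[:320,460:]=cv2.resize(cv2.cvtColor(b['color'],4)[130:250,230:358],(340,320),interpolation=2)
cv2.imwrite('pics/w3.png',o)
E
```

```text
[474.00939572 -48.5058072  131.03665828] [ 3.14038852e+00 -6.97805013e-04  1.18383566e+00] [ 3.89574565  2.76613821 -1.86395793] 1.6535183787345886
```

View pics/w3.png

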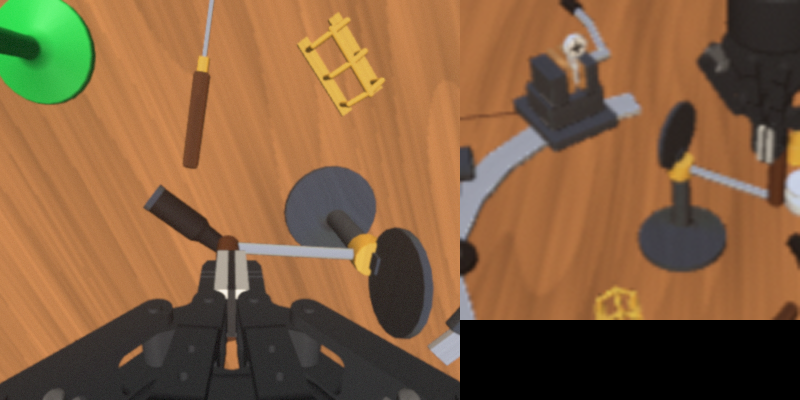

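The wrist view shows the tail rod from px (327,247) to (443,253), with the fingers on the peg. In the side view the mirror has turned well towards the rail. Next I measure the rod's angle.

```bash
python3 - <<'E'
from h import *
import pickle
from scipy.spatial.transform import Rotation as Ro
w,b=pickle.load(open('w3.pkl','rb'))
T=np.eye(4);T[:3,:3]=Ro.from_euler('xyz',w['s']['tcp_rot']).as_matrix();T[:3,3]=w['s']['eef_pos']
C=T@np.array(w['mount']);w['R']=C[:3,:3].T;w['t']=-w['R']@C[:3,3]
hsv=cv2.cvtColor(w['color'],cv2.COLOR_RGB2HSV)
m=((hsv[...,1]<50)&(hsv[...,2]>110)).astype(np.uint8)
sub=np.zeros_like(m);sub[236:264,336:436]=m[236:264,336:436]
ys,xs=np.nonzero(sub);vx,vy,x0,y0=cv2.fitLine(np.c_[xs,ys].astype(np.float32),cv2.DIST_HUBER,0,.01,.01).ravel()
print(len(xs),vy/vx,x0,y0)
P,Q=[onz(w,(x,y0+(x-x0)*vy/vx),102) for x in(336,436)]
d=Q-P;print('angle rod',np.arctan2(d[1],d[0]),P,Q)
ft=onz(w,(420,209),5);pg=onz(w,(318,242),100)
print('foot',ft,'peg',pg,np.arctan2(*(ft-pg)[[1,0]]))
# mirror frame fix: same in side view, rod px
c=lambda u,v:(230+(u-460)/2.656,130+v/2.667)
P,Q=onz(b,c(765,193),102),onz(b,c(695,172),102);d=Q-P;print('side rod',np.arctan2(d[1],d[0]),P,Q)
ft=onz(b,c(681,239),5);print('side foot',ft)
E
```

```text
1082 0.04786428 385.9063 250.42444
angle rod -0.44374963423612235 [476.26840081 -69.37572902 102.        ] [539.88861144 -99.61882599 102.        ]
foot [ 555.7409223  -106.83819469    5.        ] peg [466.08858708 -61.24590144 100.        ] -0.47046062930715893
side rod -0.3992572057047832 [473.31399686 -67.5880933  102.        ] [538.6475017  -95.15346988 102.        ]
side foot [ 554.51248581 -104.66289311    5.        ]
```

play_rows(dp=[[-0.06,-0.016,0],[-0.12,-0.031,0],[-0.18,-0.043,0],[-0.24,-0.055,0],[-0.24,-0.055,0]], rot=[[0,0,-0.23],[0,0,-0.46],[0,0,-0.7],[0,0,-0.92],[0,0,-0.92]])

```text
clock: 5.87
eef_pos: [468.0, -56.5, 131.0]
tcp_rot: [3.141, -0.0, 1.28]
contact_force: [3.6, 3.0, -0.8]
opening: 0.002
grasp_force: 1.8
```

play_rows(dp=[[0,0,0],[0,0,0],[0,0,0],[0,0,0],[0,0,0]], rot=[[0,0,0],[0,0,0],[0,0,0],[0,0,0],[0,0,0]])

```text
clock: 6.28
eef_pos: [467.8, -56.4, 130.9]
tcp_rot: [3.141, -0.0, 1.28]
contact_force: [5.2, 2.0, 0.3]
opening: -0.001
grasp_force: 1.9
```

```bash
python3 - <<'E'
from h import *
from scipy.spatial.transform import Rotation as Ro
s=telemetry.sense();w=grab('wrist');b=grab('side')
T=np.eye(4);T[:3,:3]=Ro.from_euler('xyz',s['tcp_rot']).as_matrix();T[:3,3]=s['eef_pos']
C=T@np.array(w['mount']);w['R']=C[:3,:3].T;w['t']=-w['R']@C[:3,3]
hsv=cv2.cvtColor(w['color'],cv2.COLOR_RGB2HSV)
m=((hsv[...,1]<50)&(hsv[...,2]>110)).astype(np.uint8)
sub=np.zeros_like(m);sub[236:264,336:436]=m[236:264,336:436]
ys,xs=np.nonzero(sub);vx,vy,x0,y0=cv2.fitLine(np.c_[xs,ys].astype(np.float32),cv2.DIST_HUBER,0,.01,.01).ravel()
P,Q=[onz(w,(x,y0+(x-x0)*vy/vx),102) for x in(336,436)]
d=Q-P;print(len(xs),'angle rod',np.arctan2(d[1],d[0]),s['eef_pos'],s['tcp_rot'],s['contact_force'])
o=np.zeros((400,800,3),np.uint8)
o[:,:460]=cv2.cvtColor(w['color'],4)[:,90:550];o[:320,460:]=cv2.resize(cv2.cvtColor(b['color'],4)[130:250,230:358],(340,320),interpolation=2)
cv2.imwrite('pics/w4.png',o)
E
```

```text
1084 angle rod -0.34604312385332514 [467.83338888 -56.40758211 130.9372949 ] [ 3.14134762e+00 -9.38236118e-05  1.27971331e+00] [5.17828971 1.99196395 0.2603754 ]
```

View pics/w4.png

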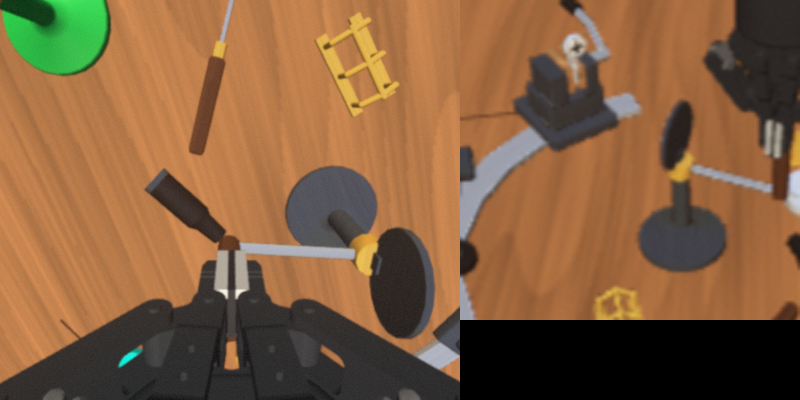

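The rod now points along -0.346 rad, against a target of about -0.35. The fingers still press on the peg at wrist px (317,242), with about 4–5 N read at the tool, and the loose things look untouched. I'm handing in now.

```bash
python3 -c "
from h import *
print(r.sign_off())"
```

```text
the job is handed in; nothing more can be done
None
```

I handed in with the shut fingers still holding the peg: the mirror's tail rod measured -0.346 rad against a target of about -0.35 rad, about 5 N at the tool. The hand-in returned no verdict, and I set the angle from the calibrated cameras without seeing the cross in the mirror.

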